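# Find the case with the loose valve ball

## Task

In one of the three sealed parts cases on the tray a valve ball has come loose: take them in the order red lid, yellow lid, blue lid, lift each one well clear of the tray, shake it briskly to and fro, end to end, a couple of times, and stand it upright on the tray again. Then present the one that rattles: finish while holding it upright and still, about 15 cm up over the middle of the green hand-over plate, not put down and not let go (if blue is the one, it may go there straight after its shake). The other two must be left standing upright on the tray, and everything else on the bench left where it is.

Things in the scene. Friction and masses are not known exactly. Their poses are not given: they have to be found in the camera images.
- case_red_mid (a point): centre of the sealed case with the red lid: grey plastic box, 150 mm long (its x axis), 54 wide, 54 high (z up), 0.3 to 0.45 kg. It stands flat in any of the three places of the tray, long side across the tray (along tray x), this point 35 mm above the bench. The rattling case (any of the three) holds a loose 36 mm steel ball, 0.2 kg, that can roll 106 mm from end to end
- case_yellow_mid (a point): centre of the sealed case with the yellow lid: grey plastic box, 150 mm long (its x axis), 54 wide, 54 high (z up), 0.3 to 0.45 kg. It stands flat in any of the three places of the tray, long side across the tray (along tray x), this point 35 mm above the bench. In the rattling case the loose ball (0.2 kg) runs to an end when swung, or to the lower end when tipped; this shifts the moment felt at the grip by up to about 0.1 N m either way
- case_blue_mid (a point): centre of the sealed case with the blue lid: grey plastic box, 150 mm long (its x axis), 54 wide, 54 high (z up), 0.3 to 0.45 kg. It stands flat in any of the three places of the tray, long side across the tray (along tray x), this point 35 mm above the bench. The cases that do not rattle are packed tight with the same load (0.2 kg) as the loose ball, so weight tells nothing
- tray_mid (a point): centre of the tray floor (8 mm above the bench): fixed tray with black rubber floor, 180 mm (x) by 540 mm (y), aluminium rim that stands 6 mm above its floor; x and y axes along its sides, z up. The cases stand in a row along its y axis, about 130 mm apart
- plate_mid (a point): centre of the top (6 mm above the bench) of the fixed green hand-over plate with a white ring, 110 mm square, beyond the tray; z up
- ferrule: bystander, to be left alone: short steel sleeve, 28 mm across, 34 high, standing near the tray's +y end; origin at the centre of its underside
- collar: bystander, to be left alone: brass collar, 32 mm across, 18 high, near the tray's -y end; origin at the centre of its underside
- adapter: bystander, to be left alone: steel pipe fitting with a hexagon, 34 mm across, 56 high; origin at the centre of its underside
- spanner: bystander, to be left alone: spanner, about 180 mm long, flat on the bench; origin at the centre of its underside
- paste: bystander, to be left alone: jar with an orange lid, 60 mm across, 75 high; origin at the centre of its underside
- gauge: bystander, to be left alone: flat metal gauge, 110 x 36 x 12 mm, lying on the bench; origin at the centre of its underside
- cup_tray: bystander, to be left alone: small black open box, 100 x 80 x 35 mm; origin at the centre of its underside

How it is judged (in metres and radians):
On the way, in this order (a step that is already met when the one before it is completed fails the run):
1. the red-lidded case, gripped and clear of the tray, makes a brisk stroke (1 of 2) (z of case_red_mid in the frame of tray_mid above 0.067 m and contact force between the fingers and case_red above 0.5 N and (linear speed of case_red above 0.2 m/s or angular speed of case_red above 1 rad/s)), for 0.02 s.
2. the red-lidded case stops or turns back, still clear of the tray (z of case_red_mid in the frame of tray_mid above 0.067 m and contact force between the fingers and case_red above 0.5 N and linear speed of case_red below 0.12 m/s and angular speed of case_red below 0.6 rad/s).
3. the red-lidded case, gripped and clear of the tray, makes a brisk stroke (2 of 2) (all of step 1), for 0.02 s.
4. the yellow-lidded case, gripped and clear of the tray, makes a brisk stroke (1 of 2) (z of case_yellow_mid in the frame of tray_mid above 0.067 m and contact force between the fingers and case_yellow above 0.5 N and (linear speed of case_yellow above 0.2 m/s or angular speed of case_yellow above 1 rad/s)), for 0.02 s.
5. the yellow-lidded case stops or turns back, still clear of the tray (z of case_yellow_mid in the frame of tray_mid above 0.067 m and contact force between the fingers and case_yellow above 0.5 N and linear speed of case_yellow below 0.12 m/s and angular speed of case_yellow below 0.6 rad/s).
6. the yellow-lidded case, gripped and clear of the tray, makes a brisk stroke (2 of 2) (all of step 4), for 0.02 s.
7. the blue-lidded case, gripped and clear of the tray, makes a brisk stroke (1 of 2) (z of case_blue_mid in the frame of tray_mid above 0.067 m and contact force between the fingers and case_blue above 0.5 N and (linear speed of case_blue above 0.2 m/s or angular speed of case_blue above 1 rad/s)), for 0.02 s.
8. the blue-lidded case stops or turns back, still clear of the tray (z of case_blue_mid in the frame of tray_mid above 0.067 m and contact force between the fingers and case_blue above 0.5 N and linear speed of case_blue below 0.12 m/s and angular speed of case_blue below 0.6 rad/s).
9. the blue-lidded case, gripped and clear of the tray, makes a brisk stroke (2 of 2) (all of step 7), for 0.02 s.
At the end, for the whole second after the job is handed in: The fingers hold the case with the loose ball still (0.05 m/s) over the green plate: centre within 50 mm sideways of its middle and 90 to 300 mm above it, tilt under 15 degrees. The other two stand at rest on the tray, within 8 degrees of upright, not touched by the fingers (((distance between case_red_mid and ball_center below 0.075 m and horizontal distance between case_red_mid and plate_mid below 0.05 m and z of case_red_mid in the frame of plate_mid between 0.09 and 0.3 m and angle between case_red_mid's own z axis and vertical below 0.26 rad and linear speed of case_red below 0.05 m/s and contact force between the fingers and case_red above 1 N and (x of case_yellow_mid in the frame of tray_mid between -0.08 and 0.08 m and y of case_yellow_mid in the frame of tray_mid between -0.265 and 0.265 m and z of case_yellow_mid in the frame of tray_mid between 0.017 and 0.037 m and angle between case_yellow_mid's own z axis and vertical below 0.15 rad and linear speed of case_yellow below 0.03 m/s and contact force between the fingers and case_yellow below 0.2 N) and (x of case_blue_mid in the frame of tray_mid between -0.08 and 0.08 m and y of case_blue_mid in the frame of tray_mid between -0.265 and 0.265 m and z of case_blue_mid in the frame of tray_mid between 0.017 and 0.037 m and angle between case_blue_mid's own z axis and vertical below 0.15 rad and linear speed of case_blue below 0.03 m/s and contact force between the fingers and case_blue below 0.2 N)) or (distance between case_yellow_mid and ball_center below 0.075 m and horizontal distance between case_yellow_mid and plate_mid below 0.05 m and z of case_yellow_mid in the frame of plate_mid between 0.09 and 0.3 m and angle between case_yellow_mid's own z axis and vertical below 0.26 rad and linear speed of case_yellow below 0.05 m/s and contact force between the fingers and case_yellow above 1 N and (x of case_red_mid in the frame of tray_mid between -0.08 and 0.08 m and y of case_red_mid in the frame of tray_mid between -0.265 and 0.265 m and z of case_red_mid in the frame of tray_mid between 0.017 and 0.037 m and angle between case_red_mid's own z axis and vertical below 0.15 rad and linear speed of case_red below 0.03 m/s and contact force between the fingers and case_red below 0.2 N) and (x of case_blue_mid in the frame of tray_mid between -0.08 and 0.08 m and y of case_blue_mid in the frame of tray_mid between -0.265 and 0.265 m and z of case_blue_mid in the frame of tray_mid between 0.017 and 0.037 m and angle between case_blue_mid's own z axis and vertical below 0.15 rad and linear speed of case_blue below 0.03 m/s and contact force between the fingers and case_blue below 0.2 N)) or (distance between case_blue_mid and ball_center below 0.075 m and horizontal distance between case_blue_mid and plate_mid below 0.05 m and z of case_blue_mid in the frame of plate_mid between 0.09 and 0.3 m and angle between case_blue_mid's own z axis and vertical below 0.26 rad and linear speed of case_blue below 0.05 m/s and contact force between the fingers and case_blue above 1 N and (x of case_red_mid in the frame of tray_mid between -0.08 and 0.08 m and y of case_red_mid in the frame of tray_mid between -0.265 and 0.265 m and z of case_red_mid in the frame of tray_mid between 0.017 and 0.037 m and angle between case_red_mid's own z axis and vertical below 0.15 rad and linear speed of case_red below 0.03 m/s and contact force between the fingers and case_red below 0.2 N) and (x of case_yellow_mid in the frame of tray_mid between -0.08 and 0.08 m and y of case_yellow_mid in the frame of tray_mid between -0.265 and 0.265 m and z of case_yellow_mid in the frame of tray_mid between 0.017 and 0.037 m and angle between case_yellow_mid's own z axis and vertical below 0.15 rad and linear speed of case_yellow below 0.03 m/s and contact force between the fingers and case_yellow below 0.2 N)))); the arm keeps its last pose, push and grip.
It fails at once if something else on the bench or tray is moved more than 30 mm (distance of any of ferrule, collar, adapter, spanner, paste, gauge, cup_tray from where it was at the start of the episode above 0.03 m).
It also fails if it takes over 72 s, if anything falls off the work surface, if the arm or the gripper's body presses on something with over 40 N, if the wrist force passes 120 N, or if a joint passes its speed limit or range.

## Robot

A 7-joint arm with a two-finger parallel gripper is mounted at the origin on the work surface. World frame = base frame: x ahead of the robot, y to its left, z up, the work surface at z = 0. Lengths are in mm, angles in rad, forces in N, time in s.
With the tool pointing down it reaches from about 350 to 900 mm from the base axis. Payload 8.1 kg.
Tool frame: the origin (TCP) lies at the very end of the fingers, on their centre line; the grasp point (between the pads) lies 19 mm behind it; z points along the fingers, y is the direction in which the jaws open and shut (so a half turn about z gives the same grasp; the last joint's range is limited). The gripper opens to 85 mm and grips with 20 to 120 N. Pads are 22 mm wide; open, the fingers measure 114 mm over their backs; the gripper's body (76 mm by 85 mm) begins 54 mm behind the grasp point. The pads swing forward as they close: fully open they stand 13 mm farther back than shut.
Start: joints at [-1.257, 0.434, 0.025, 1.573, -0.012, 1.134, -0.075], TCP at [253.05, 571.495, 231.323] pointing down, gripper open.
Joint ranges: [-2.62, 2.62], [-0.44, 2.09], [-1.27, 1.32], [0.08, 2.57], [-1.32, 4.46], [0.12, 2], [-2.74, 2.74]. Speed limits (rad/s): [2.22, 2.22, 3.01, 3.01, 3.14, 3.14, 3.14].

## Interface

Orientations are given as a rotation vector (axis times angle).
In Python, from workcell import monitor, vision, arm gives the robot as it stands.
- The arm moves only by the tool carry_out, never from a script. Its argument "rows" is a list of rows, each a list of 7 numbers: the shift along the tool's x, y, z each as a share of 2.5 cm, from -1 to 1, then the turn, a rotation vector about the tool's x, y, z each as a share of 5 degrees, from -1 to 1, then the opening, from 0 (shut) to 1 (fully open). In form: [[tx, ty, tz, rx, ry, rz, gripper], ...]. A call has exactly 5 rows; each row shifts and turns the commanded pose from where the row before left it, along the tool's axes as they then stand; what a row does not reach is not made up. A row lasts 1/12 s, in which the tool goes at most 41.7 mm and 7.16 degrees, less where a joint would pass 70% of its speed; a pose out of reach is approached as far as the arm can. A call with a number of a shift or a turn outside -1 to 1 is refused whole. A call with a gripper value outside its range is refused whole. The fingers move at their own pace and stop on an object; "squeeze" is the grip in N (left out, the last holds). Time passes only in rows, so rows that do not move let the fingers close, or fill a call up. It gives the time, the measured TCP pose, the force and the opening at its end, in the units of the state.
- monitor.sense(): the state, without advancing time (a new reading comes with each control period).
- vision.capture(name): name is "scene" or "top"; returns a dict with "image" (400x640x3 uint8, red, green, blue), "range_z" (400x640 float32, mm along the optical axis (not along the pixel's ray), 0 where there is no reading), "fx", "fy", "cx", "cy" (pixels), "R" (3x3) and "t" (3): a world point X has camera coordinates R X + t. Camera axes: x right, y down, z forward; pixel columns grow to the right and rows downward; lengths in mm; the calibration is good to about 2 mm. A picture is of the moment at which its call begins.
- arm.hand_in(): hands the job in, once; it reports no verdict.
The state is a dict: "time_s": time; "q": joint angles; "qd": joint speeds; "tau": joint torques, N m; "tool_pos": TCP position; "ee_rot": TCP orientation; "contact_force": force on the tool from outside, world axes, zero at the start; "moment": the same for the moment, N m; "opening": finger opening in mm.
Only numpy, scipy, OpenCV 4.12 (cv2) and the standard library are available. Lean on these libraries where they do the work, as an engineer would, in place of code of your own. Each camera call takes 0.05 s, during which the arm holds its last target.

## Working session

There is one attempt and no reset: what is moved stays moved. The work goes in short steps, Python scripts to look and compute and a tool call to move; the robot and the scene stay as the last step left them, time stands still between calls to the robot, and variables do not carry over. Pictures are saved under pics/ and viewed, and the job is handed in when it is done.

Besides the shell and the picture viewer there is one more tool, called after "Emit:" as a command line: name --pt "numbers of a row" for each row, then --argument value for the rest. carry_out: Moves the arm, as the interface text tells. Shift numbers are shares of 2.5 cm and turn numbers shares of 5 degrees, none past 1 either way. Its arguments: {"type":"object","properties":{"rows":{"type":"array"},"squeeze":{"type":"number"}},"required":["rows"]}

```bash
mkdir -p pics; ls
python3 - <<'E'
from workcell import monitor, vision, arm
import cv2,pickle
s=monitor.sense();print(s)
for n in("scene","top"):
    c=vision.capture(n);pickle.dump(c,open(f"{n}0.pkl","wb"))
    cv2.imwrite(f"pics/{n}0.png",c["image"][...,::-1])
    print(n,c["fx"],c["cx"],c["cy"],c["R"],c["t"])
E
```

```text
pics
{'time_s': 0.0, 'q': array([-1.25661174,  0.43522719,  0.02495155,  1.57411586, -0.01161191,
        1.13401055, -0.07513416]), 'qd': array([ 0.00045863, -0.00047885,  0.0004406 , -0.00039763, -0.00039358,
        0.00078695, -0.00060187]), 'tau': array([-2.43183371e-03, -6.70444822e+01,  1.02424309e+00, -3.16239059e+01,
        1.55455212e-02,  1.22771124e-02, -1.99390746e-05]), 'tool_pos': array([252.84098664, 571.00318029, 230.51585509]), 'ee_rot': array([-6.50049860e-01, -3.07338853e+00,  2.51683558e-03]), 'contact_force': array([ 0.59606492,  0.37709138, -0.05364921]), 'moment': array([ 0.02420268,  0.02548228, -0.01257034]), 'opening': 85.58360436269838}
scene 483.36697347061096 321.15287025122944 202.51207717255815 [[ 3.53857238e-01  9.35299445e-01  5.88790386e-05]
 [ 5.73481017e-01 -2.16918653e-01 -7.89978367e-01]
 [-7.38853556e-01  2.79573330e-01 -6.13134712e-01]] [-223.01978063 -294.94969728 1740.78791351]
top 413.4092011194803 324.8610998223657 203.7029936292867 [[ 0.02705544 -0.99962934  0.0030313 ]
 [-0.98325752 -0.02715873 -0.18018614]
 [ 0.18020168  0.00189447 -0.98362786]] [   4.31026097  630.48613606 1266.28930768]
```

View pics/top0.png

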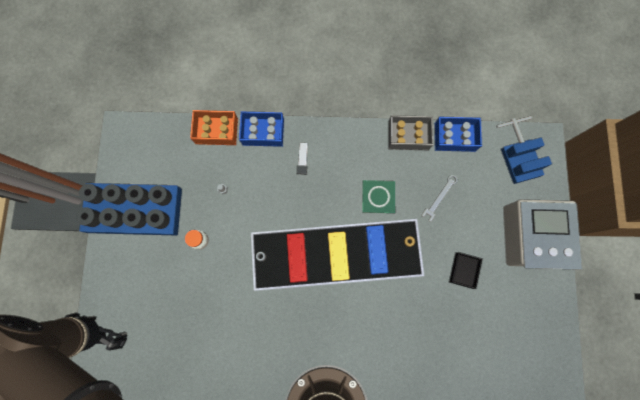

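View pics/scene0.png

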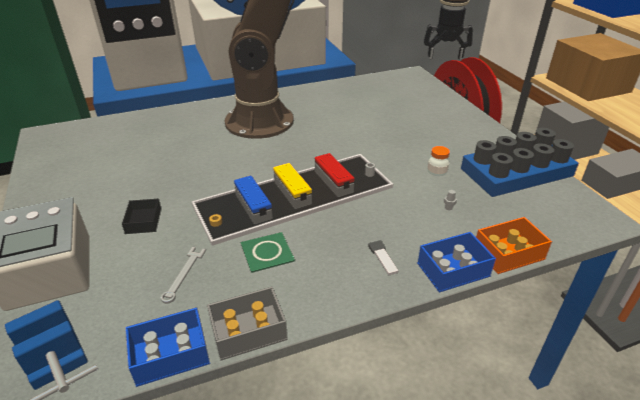

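The top view shows red at (297,257), yellow at (339,256) and blue at (377,249). The tray centre is at (337,255), the plate at (379,196), the ferrule at (261,256) and the collar at (410,241). Next I'll measure these.

```bash
cat > h.py <<'E'
import numpy as np,cv2,pickle
def pix2plane(c,p,z):
    p=np.atleast_2d(p).astype(float)
    d=np.c_[(p[:,0]-c["cx"])/c["fx"],(p[:,1]-c["cy"])/c["fy"],np.ones(len(p))]@c["R"]
    o=-c["R"].T@c["t"]
    return o+d*((z-o[2])/d[:,2])[:,None]
def mask(c,n):
    h=cv2.cvtColor(c["image"],cv2.COLOR_RGB2HSV);H,S,V=[h[...,i].astype(int) for i in range(3)]
    return {"red":((H<5)|(H>172))&(S>150)&(V>80),"yellow":(H>22)&(H<35)&(S>130)&(V>80),"blue":(H>100)&(H<125)&(S>120)&(V>60),"green":(H>60)&(H<90)&(S>90)}[n].astype(np.uint8)
def pts(c,n,z,near=None,R=500):
    k,lab,st,cen=cv2.connectedComponentsWithStats(mask(c,n))
    best=None
    for i in range(1,k):
        if st[i,4]<100: continue
        w=pix2plane(c,cen[i],z)[0]
        if near is None or np.hypot(*(w[:2]-near))<R:
            if best is None or st[i,4]>st[best,4]:best=i
    if best is None: return None
    v,u=np.nonzero(lab==best)
    return u,v
def rect(c,n,z,near=None,R=500):
    r=pts(c,n,z,near,R)
    if r is None:return None
    u,v=r
    w=pix2plane(c,np.c_[u,v],z)[:,:2].astype(np.float32)
    rr=cv2.minAreaRect(w)
    zz=c["range_z"][v,u];o=[]
    X=(np.c_[(u-c["cx"])/c["fx"],(v-c["cy"])/c["fy"],np.ones(len(u))]*zz[:,None]-c["t"])@c["R"]
    X=X[zz>0]
    a=np.cov(w.T);ev,e=np.linalg.eigh(a);d=e[:,1];ang=np.degrees(np.arctan2(d[1],d[0]))
    return dict(mean=w.mean(0).round(1),rect=np.round(rr[0],1),size=np.round(rr[1],1),rang=round(rr[2],1),long=round(ang,1),z=np.median(X[:,2]).round(1) if len(X) else None,dep=np.median(X,0).round(1) if len(X) else None,n=len(u))
E
python3 - <<'E'
from h import *
for v in("top","scene"):
    c=pickle.load(open(v+"0.pkl","rb"))
    for n,z in(("red",62),("yellow",62),("blue",62),("green",6)):
        near=np.array([500.,0]) if n!="green" else np.array([600,-100.])
        print(v,n,rect(c,n,z,near,330 if n!="green" else 200))
c=pickle.load(open("top0.pkl","rb"))
print(pix2plane(c,[[251,234],[416,221],[423,274],[257,290]],14).round(0))
print(pix2plane(c,[[261,257]],30).round(0),pix2plane(c,[[410,241]],20).round(0))
E
```

```text
top red {'mean': array([456.7, 105.1], dtype=float32), 'rect': array([457.7, 105.2]), 'size': array([151.2,  55.6]), 'rang': 6.5, 'long': np.float64(-173.8), 'z': np.float64(62.8), 'dep': array([455.8, 105.2,  62.8]), 'n': 870}
top yellow {'mean': array([466.2, -24.7], dtype=float32), 'rect': array([467.1, -24.3]), 'size': array([150.2,  56.5]), 'rang': 6.4, 'long': np.float64(-173.7), 'z': np.float64(62.8), 'dep': array([465.2, -24.7,  62.8]), 'n': 871}
top blue {'mean': array([ 488.3, -144.9], dtype=float32), 'rect': array([ 489.1, -144.8]), 'size': array([151.6,  56.8]), 'rang': 6.4, 'long': np.float64(-173.9), 'z': np.float64(62.8), 'dep': array([ 487.5, -145.1,   62.8]), 'n': 883}
top green {'mean': array([ 667.4, -158. ], dtype=float32), 'rect': array([ 669.4, -156.7]), 'size': array([103.6, 104.5]), 'rang': 89.8, 'long': np.float64(97.9), 'z': np.float64(6.6), 'dep': array([ 662.3, -158.4,    6.6]), 'n': 526}
scene red {'mean': array([469.3, 100.1], dtype=float32), 'rect': array([467. , 100.1]), 'size': array([161.7,  59.8]), 'rang': 6.7, 'long': np.float64(-174.2), 'z': np.fl
[... 195 characters left out ...]
'long': np.float64(-174.5), 'z': np.float64(62.1), 'dep': array([477.7, -29.5,  62.1]), 'n': 639}
scene blue {'mean': array([ 501.5, -148.2], dtype=float32), 'rect': array([ 498.5, -148.3]), 'size': array([160.7,  56.3]), 'rang': 6.8, 'long': np.float64(-173.8), 'z': np.float64(61.9), 'dep': array([ 502.3, -148.7,   61.9]), 'n': 732}
scene green {'mean': array([ 674.7, -161. ], dtype=float32), 'rect': array([ 670.5, -159.7]), 'size': array([106.3, 108.9]), 'rang': 89.9, 'long': np.float64(-170.5), 'z': np.float64(5.7), 'dep': array([ 682.1, -163.6,    5.7]), 'n': 786}
[[ 531.  260.   14.]
 [ 589. -279.   14.]
 [ 417. -300.   14.]
 [ 353.  230.   14.]]
[[457. 221.  30.]] [[ 522. -258.   20.]]
```

```bash
cat > go.py <<'E'
import sys,numpy as np
from workcell import monitor
from scipy.spatial.transform import Rotation as Ro
s=monitor.sense()
R=Ro.from_rotvec(s["ee_rot"]);M=R.as_matrix()
print("t",round(s["time_s"],2),"pos",s["tool_pos"].round(1),"x-yaw",np.degrees(np.arctan2(M[1,0],M[0,0])).round(1),"tz",M[:,2].round(3),"open",round(s["opening"],1),"F",s["contact_force"].round(1),"Mtool",(M.T@s["moment"]).round(3),"q",s["q"].round(2))
if len(sys.argv)>4:
    x,y,z,yaw=map(float,sys.argv[1:5]);a=np.radians(yaw)
    T=np.array([[np.cos(a),np.sin(a),0],[np.sin(a),-np.cos(a),0],[0,0,-1]])
    d=np.array([x,y,z])-s["tool_pos"]
    print("shift rows tool",(M.T@d/25).round(2),"shift in goal frame",(T.T@d/25).round(2),"turn/5deg",np.degrees(Ro.from_matrix(M.T@T).as_rotvec()/5).round(2))
E
python3 go.py 459 105 130 186.3
```

```text
t 0.1 pos [252.9 571.  230.6] x-yaw 156.1 tz [-0.    -0.001 -1.   ] open 85.7 F [ 0.1 -0.3 -0.7] Mtool [-0.019 -0.018 -0.052] q [-1.26  0.44  0.02  1.57 -0.01  1.13 -0.08]
shift rows tool [-15.09 -13.7    4.05] shift in goal frame [ -6.15 -19.43   4.02] turn/5deg [-0.02 -0.   -6.04]
```

Emit:
carry_out --pt "-0.7 -0.7 0 0 0 -1 1" --pt "-0.7 -0.7 0 0 0 -1 1" --pt "-0.7 -0.7 0 0 0 -1 1" --pt "-0.6 -0.8 0 0 0 -1 1" --pt "-0.6 -0.8 0 0 0 -1 1" --squeeze 90

```text
time_s: 0.52
tool_pos: [311.0, 460.6, 230.9]
ee_rot: [0.038, -3.141, 0.001]
contact_force: [-0.1, -0.6, 0.4]
opening: 85.3
```

```bash
python3 go.py 459 105 130 186.3
```

```text
t 0.52 pos [311.  460.6 230.9] x-yaw -178.6 tz [-0.    -0.001 -1.   ] open 85.3 F [-0.1 -0.6  0.4] Mtool [-0.038 -0.025  0.034] q [-1.04  0.33 -0.05  1.74  0.02  1.08  0.5 ]
shift rows tool [ -5.58 -14.36   4.05] shift in goal frame [ -4.32 -14.79   4.04] turn/5deg [-0.01 -0.01 -0.98]
```

Emit:
carry_out --pt "-0.4 -0.9 0 0 0 -0.9 1" --pt "-0.3 -0.95 0 0 0 0 1" --pt "-0.3 -0.95 0.1 0 0 0 1" --pt "-0.3 -0.95 0.2 0 0 0 1" --pt "-0.3 -0.95 0.2 0 0 0 1"

```text
time_s: 0.93
tool_pos: [360.8, 346.7, 218.6]
ee_rot: [0.154, -3.138, 0.0]
contact_force: [0.6, -0.4, -0.7]
opening: 85.6
```

Emit:
carry_out --pt "-0.3 -0.95 0.3 0 0 0 1" --pt "-0.3 -0.95 0.3 0 0 0 1" --pt "-0.3 -0.95 0.3 0 0 0 1" --pt "-0.3 -0.95 0.3 0 0 0 1" --pt "-0.3 -0.95 0.3 0 0 0 1"

```text
time_s: 1.35
tool_pos: [409.6, 232.2, 180.8]
ee_rot: [0.154, -3.138, 0.0]
contact_force: [-0.2, 0.2, -0.3]
opening: 85.5
```

```bash
python3 go.py 459 105 130 186.3
```

```text
t 1.35 pos [409.6 232.2 180.8] x-yaw -174.4 tz [-0. -0. -1.] open 85.5 F [-0.2  0.2 -0.3] Mtool [ 0.045 -0.006 -0.024] q [-0.66  0.24  0.04  2.   -0.01  0.9   1.05]
shift rows tool [-1.47 -5.26  2.03] shift in goal frame [-1.4  -5.27  2.03] turn/5deg [-0.   -0.   -0.14]
```

Emit:
carry_out --pt "-0.28 -1 0.4 0 0 -0.14 1" --pt "-0.28 -1 0.4 0 0 0 1" --pt "-0.28 -1 0.4 0 0 0 1" --pt "-0.28 -1 0.4 0 0 0 1" --pt "-0.28 -1 0.4 0 0 0 1"

```text
time_s: 1.77
tool_pos: [457.8, 111.8, 130.7]
ee_rot: [0.173, -3.137, 0.0]
contact_force: [1.0, 0.9, 0.5]
opening: 85.3
```

```bash
python3 go.py 459 105 20 186.3
```

```text
t 1.77 pos [457.8 111.8 130.7] x-yaw -173.7 tz [-0. -0. -1.] open 85.3 F [1.  0.9 0.5] Mtool [ 0.035  0.003 -0.004] q [-0.43  0.31  0.1   2.07 -0.04  0.77  1.37]
shift rows tool [-0.02 -0.27  4.43] shift in goal frame [-0.02 -0.27  4.43] turn/5deg [-0. -0.  0.]
```

Emit:
carry_out --pt "0 -0.25 0 0 0 0 1" --pt "0 0 0.9 0 0 0 1" --pt "0 0 0.9 0 0 0 1" --pt "0 0 0 0 0 0 1" --pt "0 0 0 0 0 0 1"

```text
time_s: 2.18
tool_pos: [457.4, 106.8, 85.8]
ee_rot: [0.173, -3.134, 0.001]
contact_force: [0.1, -0.6, 1.1]
opening: 85.5
```

```bash
python3 go.py 459 105 20 186.3
python3 - <<'E'
from workcell import vision
import cv2
c=vision.capture("top");cv2.imwrite("pics/t1.png",cv2.resize(c["image"][150:320,220:440,::-1],(800,600)))
E
```

```text
t 2.18 pos [457.4 106.8  85.8] x-yaw -173.7 tz [-0.003 -0.001 -1.   ] open 85.5 F [ 0.1 -0.6  1.1] Mtool [-0.004  0.002  0.037] q [-0.41  0.38  0.09  2.11 -0.05  0.66  1.39]
shift rows tool [-0.06 -0.08  2.63] shift in goal frame [-0.06 -0.08  2.63] turn/5deg [-0.01 -0.03  0.01]
```

View pics/t1.png

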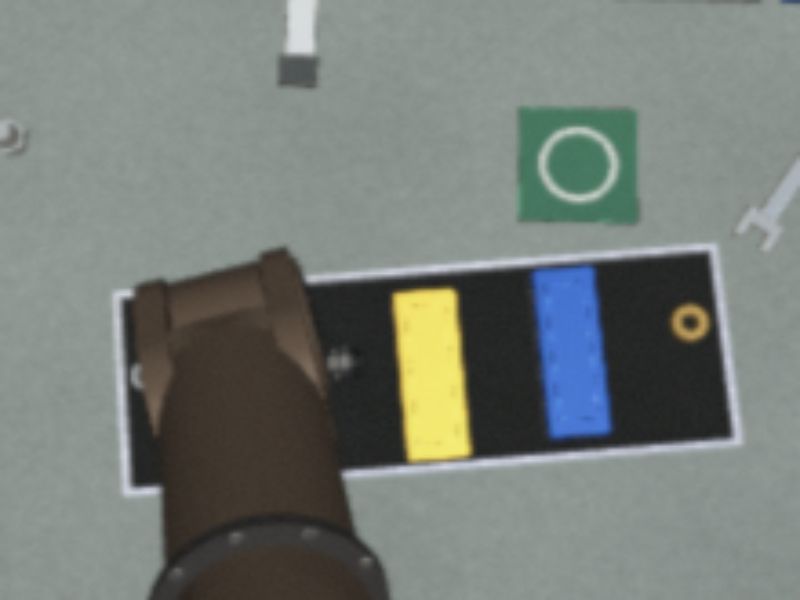

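The arm covers the red case, and the finger at about (340,360) in the crop stands clear between red and yellow. I'll go down now.

Emit:
carry_out --pt "-0.05 -0.05 0.6 0 0 0 1" --pt "0 0 0.7 0 0 0 1" --pt "0 0 0.7 0 0 0 1" --pt "0 0 0.6 0 0 0 1" --pt "0 0 0 0 0 0 1"

```text
time_s: 2.65
tool_pos: [459.3, 105.9, 20.5]
ee_rot: [0.174, -3.135, 0.001]
contact_force: [0.0, -0.3, 0.1]
opening: 84.9
```

Emit:
carry_out --pt "0 0 0 0 0 0 0.5" --pt "0 0 0 0 0 0 0" --pt "0 0 0 0 0 0 0" --pt "0 0 0 0 0 0 0" --pt "0 0 0 0 0 0 0"

```text
time_s: 3.07
tool_pos: [460.9, 106.0, 23.0]
ee_rot: [-0.173, 3.134, 0.001]
contact_force: [-1.7, -0.1, 8.8]
opening: 53.4
```

```bash
python3 go.py 459 105 20 186.3
```

```text
t 3.07 pos [460.9 106.   23. ] x-yaw -173.7 tz [ 0.002  0.001 -1.   ] open 53.4 F [-1.7 -0.1  8.8] Mtool [ 0.349  0.364 -0.019] q [-0.39  0.49  0.07  2.15 -0.07  0.5   1.41]
shift rows tool [ 0.08 -0.03  0.12] shift in goal frame [ 0.08 -0.03  0.12] turn/5deg [0.01 0.03 0.  ]
```

Emit:
carry_out --pt "0 0 -0.4 0 0 0 0" --pt "0 0 -0.6 0 0 0 0" --pt "0 0 -0.6 0 0 0 0" --pt "0 0 -0.6 0 0 0 0" --pt "0 0 -0.6 0 0 0 0"

```text
time_s: 3.48
tool_pos: [459.6, 105.7, 93.1]
ee_rot: [-0.173, 3.136, 0.0]
contact_force: [1.0, 1.0, -4.1]
opening: 53.2
```

Emit:
carry_out --pt "0 0 -0.7 0 0 0 0" --pt "0 0 -0.7 0 0 0 0" --pt "0 0 -0.5 0 0 0 0" --pt "0 0 0 0 0 0 0" --pt "0 0 0 0 0 0 0"

```text
time_s: 3.9
tool_pos: [460.0, 105.8, 139.8]
ee_rot: [-0.173, 3.135, 0.001]
contact_force: [0.3, 0.4, -4.8]
opening: 52.8
```

```bash
python3 go.py
python3 - <<'E'
from workcell import vision
import cv2
c=vision.capture("scene");cv2.imwrite("pics/s1.png",c["image"][...,::-1])
E
```

```text
t 3.9 pos [460.  105.8 139.8] x-yaw -173.7 tz [ 0.002  0.001 -1.   ] open 52.8 F [ 0.3  0.4 -4.8] Mtool [-0.006 -0.015 -0.003] q [-0.42  0.29  0.1   2.06 -0.04  0.79  1.39]
```

View pics/s1.png

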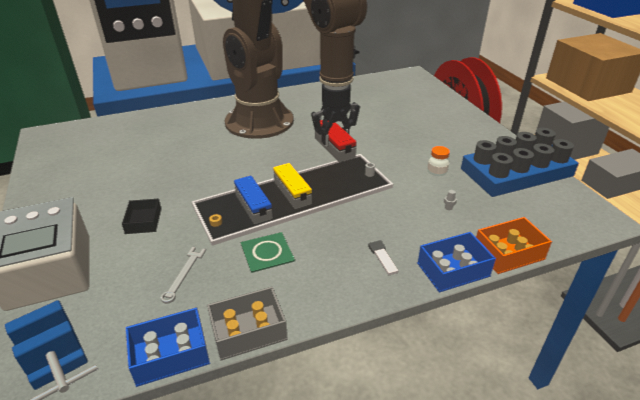

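The scene view shows the red case held level at (335,140), clear of the tray.

Emit:
carry_out --pt "-1 0 0 0 0 0 0" --pt "-1 0 0 0 0 0 0" --pt "-1 0 0 0 0 0 0" --pt "0 0 0 0 0 0 0" --pt "0 0 0 0 0 0 0"

```text
time_s: 4.37
tool_pos: [534.5, 113.7, 137.4]
ee_rot: [0.172, -3.135, 0.001]
contact_force: [-1.1, 0.5, -4.1]
opening: 53.3
```

```bash
python3 go.py
```

```text
t 4.37 pos [534.5 113.7 137.4] x-yaw -173.7 tz [-0.002 -0.001 -1.   ] open 53.3 F [-1.1  0.5 -4.1] Mtool [ 0.029 -0.151 -0.028] q [-0.39  0.41  0.11  1.88 -0.06  0.85  1.43]
```

Emit:
carry_out --pt "1 0 0 0 0 0 0" --pt "1 0 0 0 0 0 0" --pt "1 0 0 0 0 0 0" --pt "0 0 0 0 0 0 0" --pt "0 0 0 0 0 0 0"

```text
time_s: 4.78
tool_pos: [457.2, 105.3, 138.3]
ee_rot: [0.174, -3.134, 0.001]
contact_force: [0.5, -0.6, -2.6]
opening: 53.3
```

```bash
python3 go.py
```

```text
t 4.78 pos [457.2 105.3 138.3] x-yaw -173.6 tz [-0.002 -0.001 -1.   ] open 53.3 F [ 0.5 -0.6 -2.6] Mtool [ 0.022 -0.256  0.009] q [-0.42  0.3   0.1   2.06 -0.04  0.79  1.39]
```

Emit:
carry_out --pt "-1 0 0 0 0 0 0" --pt "-1 0 0 0 0 0 0" --pt "-1 0 0 0 0 0 0" --pt "0 0 0 0 0 0 0" --pt "0 0 0 0 0 0 0"

```text
time_s: 5.2
tool_pos: [535.4, 113.9, 138.1]
ee_rot: [0.172, -3.137, 0.001]
contact_force: [-1.2, -0.7, -3.4]
opening: 53.0
```

```bash
python3 go.py
```

```text
t 5.2 pos [535.4 113.9 138.1] x-yaw -173.7 tz [-0. -0. -1.] open 53.0 F [-1.2 -0.7 -3.4] Mtool [0.002 0.215 0.053] q [-0.39  0.41  0.11  1.88 -0.06  0.85  1.43]
```

Emit:
carry_out --pt "1 0 0 0 0 0 0" --pt "1 0 0 0 0 0 0" --pt "1 0 0 0 0 0 0" --pt "0 0 0 0 0 0 0" --pt "0 0 0 0 0 0 0"

```text
time_s: 5.62
tool_pos: [457.8, 105.4, 138.7]
ee_rot: [0.174, -3.135, 0.0]
contact_force: [0.8, 0.5, -3.5]
opening: 53.3
```

```bash
python3 go.py
```

```text
t 5.62 pos [457.8 105.4 138.7] x-yaw -173.6 tz [-0.001 -0.    -1.   ] open 53.3 F [ 0.8  0.5 -3.5] Mtool [-0.006  0.045  0.017] q [-0.42  0.3   0.1   2.06 -0.04  0.79  1.39]
```

Emit:
carry_out --pt "0 0 0 0 1 0 0" --pt "0 0 0 0 1 0 0" --pt "0 0 0 0 1 0 0" --pt "0 0 0 0 0 0 0" --pt "0 0 0 0 0 0 0"

```text
time_s: 6.03
tool_pos: [461.1, 105.6, 137.8]
ee_rot: [0.158, -2.877, 0.021]
contact_force: [-0.3, -0.4, -3.7]
opening: 53.2
```

Emit:
carry_out --pt "0 0 0 0 0 0 0" --pt "0 0 0 0 0 0 0" --pt "0 0 0 0 0 0 0" --pt "0 0 0 0 0 0 0" --pt "0 0 0 0 0 0 0"

```text
time_s: 6.45
tool_pos: [459.6, 105.7, 139.2]
ee_rot: [0.159, -2.877, 0.021]
contact_force: [-0.4, 0.0, -3.6]
opening: 53.0
```

```bash
python3 go.py
```

```text
t 6.45 pos [459.6 105.7 139.2] x-yaw -173.7 tz [-0.256 -0.028 -0.966] open 53.0 F [-0.4  0.  -3.6] Mtool [-0.012 -0.538  0.03 ] q [-0.38  0.45  0.1   1.85 -0.1   1.11  1.46]
```

Emit:
carry_out --pt "0 0 0 0 -1 0 0" --pt "0 0 0 0 -1 0 0" --pt "0 0 0 0 -1 0 0" --pt "0 0 0 0 -1 0 0" --pt "0 0 0 0 -1 0 0"

```text
time_s: 6.87
tool_pos: [459.6, 105.8, 139.5]
ee_rot: [-0.163, 2.958, 0.017]
contact_force: [0.9, 0.2, -5.0]
opening: 53.0
```

Emit:
carry_out --pt "0 0 0 0 -1 0 0" --pt "0 0 0 0 0 0 0" --pt "0 0 0 0 0 0 0" --pt "0 0 0 0 0 0 0" --pt "0 0 0 0 0 0 0"

```text
time_s: 7.28
tool_pos: [461.3, 106.1, 139.3]
ee_rot: [-0.158, 2.876, 0.021]
contact_force: [0.4, -0.5, -4.4]
opening: 53.4
```

```bash
python3 go.py
```

```text
t 7.28 pos [461.3 106.1 139.3] x-yaw -173.7 tz [ 0.257  0.028 -0.966] open 53.4 F [ 0.4 -0.5 -4.4] Mtool [0.044 0.477 0.018] q [-0.52  0.18  0.14  2.27  0.1   0.44  1.21]
```

Emit:
carry_out --pt "0 0 0 0 1 0 0" --pt "0 0 0 0 1 0 0" --pt "0 0 0 0 0.4 0 0" --pt "0 0 0 0 0 0 0" --pt "0 0 0 0 0 0 0"

```text
time_s: 7.7
tool_pos: [461.0, 105.6, 138.5]
ee_rot: [-0.168, 3.084, 0.004]
contact_force: [-0.5, -0.1, -4.5]
opening: 53.0
```

```bash
cat > avg.py <<'E'
import numpy as np
from workcell import monitor,vision
from scipy.spatial.transform import Rotation as Ro
o=[]
for i in range(8):
    s=monitor.sense();M=Ro.from_rotvec(s["ee_rot"]).as_matrix();o.append(M.T@s["moment"])
    vision.capture("top")
o=np.array(o);print("tilt",np.degrees(np.arcsin(M[0,2])).round(2),"My",o[:,1].round(3),"mean",o.mean(0).round(3),"F",s["contact_force"].round(1),"t",s["time_s"])
E
python3 avg.py
```

```text
tilt 3.0 My [ 0.026  0.309  0.251  0.169  0.171  0.115  0.046 -0.009] mean [ 0.006  0.135 -0.003] F [-0.9  1.  -3.3] t 8.05
```

Emit:
carry_out --pt "0 0 0 0 0.6 0 0" --pt "0 0 0 0 0.6 0 0" --pt "0 0 0 0 0 0 0" --pt "0 0 0 0 0 0 0" --pt "0 0 0 0 0 0 0"

```text
time_s: 8.52
tool_pos: [459.5, 105.6, 138.6]
ee_rot: [0.17, -3.086, 0.005]
contact_force: [-0.8, -0.0, -3.4]
opening: 53.3
```

```bash
python3 avg.py
```

```text
tilt -2.96 My [-0.205 -0.188  0.054  0.07  -0.081 -0.169 -0.356 -0.245] mean [-0.008 -0.14   0.007] F [-0.3  0.8 -2.8] t 8.8667
```

```bash
sed -i 's/range(8)/range(14)/' avg.py; python3 avg.py
```

```text
tilt -2.98 My [-0.086  0.054  0.061 -0.038 -0.17  -0.269 -0.149 -0.041  0.034 -0.107
 -0.185 -0.296 -0.178 -0.028] mean [ 0.003 -0.1    0.013] F [ 1.   0.1 -2.4] t 9.5667
```

Emit:
carry_out --pt "0 0 0 0 -0.6 0 0" --pt "0 0 0 0 -0.6 0 0" --pt "0 0 0 0 0 0 0" --pt "0 0 0 0 0 0 0" --pt "0 0 0 0 0 0 0"

```text
time_s: 10.03
tool_pos: [460.1, 105.8, 139.1]
ee_rot: [-0.17, 3.085, 0.005]
contact_force: [0.6, 0.8, -3.5]
opening: 53.1
```

```bash
python3 avg.py;python3 avg.py
```

```text
tilt 2.98 My [ 0.217  0.263  0.22   0.047  0.007 -0.048 -0.136 -0.056  0.005 -0.008
  0.051  0.193  0.186  0.235] mean [-0.001  0.084 -0.002] F [ 0.1 -0.3 -4. ] t 10.6833
tilt 2.98 My [ 0.231  0.177  0.155  0.033  0.011 -0.057 -0.042 -0.061 -0.006  0.092
  0.105  0.267  0.253  0.244] mean [-0.008  0.1   -0.003] F [-0.3  0.2 -4.2] t 11.3833
```

Emit:
carry_out --pt "0 0 0 0 0.6 0 0" --pt "0 0 0 0 0 0 0" --pt "0 0 0 0 0 0 0" --pt "0 0 0 0 0 0 0" --pt "0 0 0 0 0 0 0"

```text
time_s: 11.85
tool_pos: [459.5, 105.6, 138.7]
ee_rot: [-0.173, 3.136, -0.0]
contact_force: [-0.5, 0.3, -3.2]
opening: 53.0
```

```bash
python3 avg.py; python3 go.py 460 105.8 24 186.3;  python3 - <<'E'
from workcell import vision
import cv2
c=vision.capture("scene");cv2.imwrite("pics/s2.png",cv2.resize(c["image"][60:240,200:440,::-1],(800,600)))
E
```

```text
tilt 0.01 My [-0.193  0.058  0.154 -0.127 -0.16   0.082  0.098 -0.075 -0.215  0.092
  0.14  -0.015 -0.172 -0.109] mean [-0.008 -0.032 -0.011] F [-0.5  1.3 -4.6] t 12.5
t 12.55 pos [459.8 105.7 138.8] x-yaw -173.7 tz [-0.  0. -1.] open 53.0 F [-0.   0.4 -4.1] Mtool [-0.006  0.17   0.049] q [-0.43  0.3   0.11  2.06 -0.04  0.79  1.39]
shift rows tool [-0.01  0.    4.59] shift in goal frame [-0.01  0.    4.59] turn/5deg [ 0. -0.  0.]
```

View pics/s2.png

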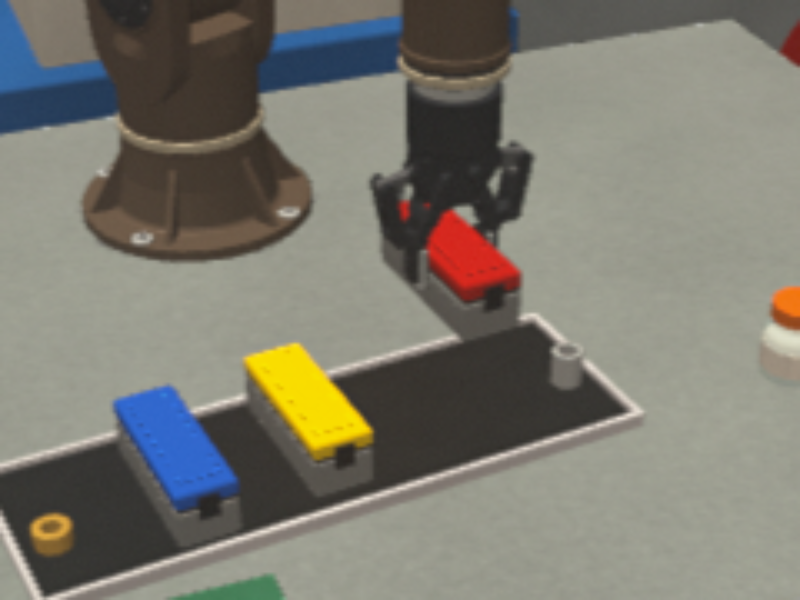

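The red case is held level at about (465,265) in the crop. I'll set it down where it stood.

Emit:
carry_out --pt "0 0 0.9 0 0 0 0" --pt "0 0 0.9 0 0 0 0" --pt "0 0 0.9 0 0 0 0" --pt "0 0 0.9 0 0 0 0" --pt "0 0 0.6 0 0 0 0"

```text
time_s: 13.02
tool_pos: [459.3, 105.6, 32.1]
ee_rot: [0.173, -3.136, 0.0]
contact_force: [0.6, -0.1, -3.6]
opening: 52.8
```

Emit:
carry_out --pt "0 0 0.2 0 0 0 0" --pt "0 0 0.1 0 0 0 0" --pt "0 0 0.05 0 0 0 0" --pt "0 0 0 0 0 0 0" --pt "0 0 0 0 0 0 0"

```text
time_s: 13.43
tool_pos: [460.5, 105.9, 25.9]
ee_rot: [-0.173, 3.135, 0.001]
contact_force: [-0.2, -0.0, -2.8]
opening: 53.0
```

```bash
python3 go.py 460 105.8 24 186.3
```

```text
t 13.43 pos [460.5 105.9  25.9] x-yaw -173.7 tz [ 0.002  0.001 -1.   ] open 53.0 F [-0.2 -0.  -2.8] Mtool [-0.03  -0.19   0.028] q [-0.4   0.49  0.08  2.15 -0.08  0.5   1.42]
shift rows tool [ 0.02 -0.    0.08] shift in goal frame [ 0.02 -0.    0.08] turn/5deg [0.   0.02 0.  ]
```

Emit:
carry_out --pt "0 0 0.06 0 0 0 0" --pt "0 0 0.06 0 0 0 0" --pt "0 0 0 0 0 0 0" --pt "0 0 0 0 0 0 0" --pt "0 0 0 0 0 0 0"

```text
time_s: 13.85
tool_pos: [460.4, 106.0, 23.0]
ee_rot: [-0.173, 3.135, 0.001]
contact_force: [-2.7, -0.3, 7.6]
opening: 52.9
```

```bash
python3 avg.py
```

```text
tilt 0.09 My [0.318 0.351 0.348 0.425 0.419 0.381 0.437 0.462 0.456 0.43  0.413 0.393
 0.357 0.377] mean [0.201 0.398 0.024] F [-2.3 -0.1  8.9] t 14.5
```

Touching down with 8 N. Next I release, rise, and move across to yellow.

Emit:
carry_out --pt "0 0 0 0 0 0 0.5" --pt "0 0 0 0 0 0 1" --pt "0 0 0 0 0 0 1" --pt "0 0 0 0 0 0 1" --pt "0 0 -0.2 0 0 0 1"

```text
time_s: 14.97
tool_pos: [459.5, 105.6, 26.7]
ee_rot: [0.173, -3.136, 0.0]
contact_force: [-0.8, -0.5, -0.2]
opening: 85.2
```

Emit:
carry_out --pt "0 0 -0.6 0 0 0 1" --pt "0 0 -0.8 0 0 0 1" --pt "0 0 -0.8 0 0 0 1" --pt "0 0 -0.8 0 0 0 1" --pt "0 0 -0.5 0 0 0 1"

```text
time_s: 15.38
tool_pos: [460.5, 105.8, 116.7]
ee_rot: [-0.173, 3.135, 0.001]
contact_force: [0.2, 0.5, -0.6]
opening: 85.1
```

```bash
python3 go.py 469 -25 105 186.3; python3 avg.py
```

```text
t 15.38 pos [460.5 105.8 116.7] x-yaw -173.7 tz [ 0.002  0.001 -1.   ] open 85.1 F [ 0.2  0.5 -0.6] Mtool [ 0.012 -0.05  -0.03 ] q [-0.42  0.33  0.1   2.08 -0.05  0.73  1.4 ]
shift rows tool [ 0.24 -5.24  0.47] shift in goal frame [ 0.23 -5.24  0.47] turn/5deg [0.01 0.02 0.  ]
tilt -0.03 My [-0.05  -0.011 -0.006 -0.062  0.004  0.018  0.024  0.032 -0.032 -0.051
  0.02  -0.    -0.012  0.01 ] mean [ 0.001 -0.008 -0.001] F [-0.4 -0.3 -0.9] t 16.0333
```

Emit:
carry_out --pt "0.05 -1 0 0 0 0 1" --pt "0.05 -1 0 0 0 0 1" --pt "0.05 -1 0 0 0 0 1" --pt "0.05 -1 0 0 0 0 1" --pt "0.05 -1 0 0 0 0 1"

```text
time_s: 16.5
tool_pos: [467.3, -20.3, 114.6]
ee_rot: [-0.174, 3.137, 0.0]
contact_force: [-0.2, 0.2, 0.7]
opening: 85.7
```

Emit:
carry_out --pt "0 -0.25 0.2 0 0 0 1" --pt "0 0 0.5 0 0 0 1" --pt "0 0 0 0 0 0 1" --pt "0 0 0 0 0 0 1" --pt "0 0 0 0 0 0 1"

```text
time_s: 16.92
tool_pos: [468.0, -24.8, 97.2]
ee_rot: [0.175, -3.136, -0.0]
contact_force: [0.2, 0.4, -0.2]
opening: 85.4
```

```bash
python3 go.py 469 -25 20 186.3
python3 - <<'E'
from h import *
from workcell import vision
c=vision.capture("scene")
for n in("red","yellow","blue"): print(n,rect(c,n,62,np.array([500.,0]),330))
E
```

```text
t 16.92 pos [468.  -24.8  97.2] x-yaw -173.6 tz [-0.  0. -1.] open 85.4 F [ 0.2  0.4 -0.2] Mtool [-0.026  0.022 -0.072] q [-0.17  0.36  0.14  2.11 -0.08  0.68  1.7 ]
shift rows tool [-0.04 -0.02  3.09] shift in goal frame [-0.04 -0.01  3.09] turn/5deg [ 0.   -0.    0.01]
red {'mean': array([468.2, 101.3], dtype=float32), 'rect': array([466. , 101.8]), 'size': array([160.8,  61.5]), 'rang': 7.0, 'long': np.float64(-174.5), 'z': np.float64(61.8), 'dep': array([468.9, 100.6,  61.8]), 'n': 635}
yellow {'mean': array([477.4, -28.6], dtype=float32), 'rect': array([474., -29.]), 'size': array([160.5,  56.1]), 'rang': 6.8, 'long': np.float64(-175.3), 'z': np.float64(62.0), 'dep': array([478.1, -29. ,  62. ]), 'n': 633}
blue {'mean': array([ 501.5, -148.2], dtype=float32), 'rect': array([ 498.5, -148.3]), 'size': array([160.7,  56.3]), 'rang': 6.8, 'long': np.float64(-173.8), 'z': np.float64(61.7), 'dep': array([ 502.9, -148.6,   61.7]), 'n': 732}
```

Red is standing upright in its place, with its lid at z 62. Down on yellow.

Emit:
carry_out --pt "0 0 0.7 0 0 0 1" --pt "0 0 0.8 0 0 0 1" --pt "0 0 0.8 0 0 0 1" --pt "0 0 0.7 0 0 0 1" --pt "0 0 0 0 0 0 1"

```text
time_s: 17.38
tool_pos: [466.6, -24.8, 20.1]
ee_rot: [0.175, -3.133, -0.0]
contact_force: [-0.6, -0.1, 0.9]
opening: 85.3
```

Emit:
carry_out --pt "0 0 0 0 0 0 0.5" --pt "0 0 0 0 0 0 0" --pt "0 0 0 0 0 0 0" --pt "0 0 0 0 0 0 0" --pt "0 0 0 0 0 0 0"

```text
time_s: 17.8
tool_pos: [469.0, -25.3, 23.5]
ee_rot: [-0.173, 3.134, 0.0]
contact_force: [-1.2, -0.6, 6.1]
opening: 52.9
```

Emit:
carry_out --pt "0 0 -0.4 0 0 0 0" --pt "0 0 -0.6 0 0 0 0" --pt "0 0 -0.6 0 0 0 0" --pt "0 0 -0.6 0 0 0 0" --pt "0 0 -0.6 0 0 0 0"

```text
time_s: 18.22
tool_pos: [467.9, -25.4, 93.9]
ee_rot: [-0.173, 3.136, 0.0]
contact_force: [0.5, 0.6, -3.7]
opening: 53.1
```

Emit:
carry_out --pt "0 0 -0.7 0 0 0 0" --pt "0 0 -0.7 0 0 0 0" --pt "0 0 -0.5 0 0 0 0" --pt "0 0 0 0 0 0 0" --pt "0 0 0 0 0 0 0"

```text
time_s: 18.63
tool_pos: [468.3, -25.4, 140.6]
ee_rot: [-0.173, 3.135, 0.0]
contact_force: [-1.3, 0.1, -4.8]
opening: 52.8
```

```bash
python3 go.py; python3 avg.py
```

```text
t 18.63 pos [468.3 -25.4 140.6] x-yaw -173.7 tz [ 0.002  0.    -1.   ] open 52.8 F [-1.3  0.1 -4.8] Mtool [ 0.004  0.026 -0.021] q [-0.18  0.29  0.15  2.07 -0.06  0.79  1.69]
tilt -0.01 My [ 0.026  0.013  0.101 -0.081  0.034  0.077 -0.101 -0.016  0.015 -0.144
  0.061  0.065 -0.09   0.046] mean [-0.002  0.     0.006] F [-0.8  0.4 -3.4] t 19.2833
```

Before its shake, yellow's signal fluctuates by about ±0.1. I'll run the same shake protocol.

Emit:
carry_out --pt "-1 0 0 0 0 0 0" --pt "-1 0 0 0 0 0 0" --pt "-1 0 0 0 0 0 0" --pt "0 0 0 0 0 0 0" --pt "0 0 0 0 0 0 0"

```text
time_s: 19.75
tool_pos: [543.5, -16.9, 139.2]
ee_rot: [-0.174, 3.137, -0.0]
contact_force: [-1.6, -0.3, -3.5]
opening: 53.1
```

```bash
python3 go.py
```

```text
t 19.75 pos [543.5 -16.9 139.2] x-yaw -173.7 tz [ 0. -0. -1.] open 53.1 F [-1.6 -0.3 -3.5] Mtool [-0.019  0.025  0.008] q [-0.18  0.4   0.15  1.89 -0.08  0.85  1.69]
```

Emit:
carry_out --pt "1 0 0 0 0 0 0" --pt "1 0 0 0 0 0 0" --pt "1 0 0 0 0 0 0" --pt "0 0 0 0 0 0 0" --pt "0 0 0 0 0 0 0"

```text
time_s: 20.17
tool_pos: [465.9, -25.8, 139.6]
ee_rot: [0.172, -3.136, -0.0]
contact_force: [1.7, 0.5, -2.5]
opening: 52.9
```

```bash
python3 go.py
```

```text
t 20.17 pos [465.9 -25.8 139.6] x-yaw -173.7 tz [-0.001  0.    -1.   ] open 52.9 F [ 1.7  0.5 -2.5] Mtool [-0.027 -0.012 -0.024] q [-0.18  0.29  0.15  2.07 -0.06  0.79  1.69]
```

Emit:
carry_out --pt "-1 0 0 0 0 0 0" --pt "-1 0 0 0 0 0 0" --pt "-1 0 0 0 0 0 0" --pt "0 0 0 0 0 0 0" --pt "0 0 0 0 0 0 0"

```text
time_s: 20.58
tool_pos: [544.0, -16.9, 139.3]
ee_rot: [-0.174, 3.136, -0.0]
contact_force: [-0.2, -0.5, -3.2]
opening: 52.8
```

```bash
python3 go.py
```

```text
t 20.58 pos [544.  -16.9 139.3] x-yaw -173.7 tz [ 0.001 -0.    -1.   ] open 52.8 F [-0.2 -0.5 -3.2] Mtool [ 0.031 -0.083  0.001] q [-0.18  0.4   0.15  1.89 -0.08  0.85  1.69]
```

Emit:
carry_out --pt "1 0 0 0 0 0 0" --pt "1 0 0 0 0 0 0" --pt "1 0 0 0 0 0 0" --pt "0 0 0 0 0 0 0" --pt "0 0 0 0 0 0 0"

```text
time_s: 21.0
tool_pos: [466.2, -25.7, 139.7]
ee_rot: [0.172, -3.136, -0.0]
contact_force: [0.4, 0.3, -3.3]
opening: 52.5
```

```bash
python3 go.py; python3 avg.py
```

```text
t 21.0 pos [466.2 -25.7 139.7] x-yaw -173.7 tz [-0.001  0.    -1.   ] open 52.5 F [ 0.4  0.3 -3.3] Mtool [ 0.063  0.024 -0.016] q [-0.18  0.29  0.15  2.07 -0.06  0.79  1.69]
tilt -0.0 My [ 0.024 -0.131  0.089 -0.115  0.006 -0.065  0.028 -0.11  -0.116  0.053
  0.081 -0.088 -0.024  0.04 ] mean [ 0.014 -0.024 -0.003] F [ 0.2 -0.9 -2.8] t 21.65
```

Emit:
carry_out --pt "0 0 0 0 -1 0 0" --pt "0 0 0 0 -1 0 0" --pt "0 0 0 0 -1 0 0" --pt "0 0 0 0 0 0 0" --pt "0 0 0 0 0 0 0"

```text
time_s: 22.12
tool_pos: [466.6, -25.6, 139.4]
ee_rot: [-0.158, 2.879, 0.021]
contact_force: [0.1, -0.1, -3.7]
opening: 52.7
```

```bash
python3 avg.py
```

```text
tilt 14.89 My [0.386 0.329 0.509 0.388 0.317 0.491 0.474 0.381 0.596 0.319 0.532 0.531
 0.354 0.588] mean [ 0.022  0.443 -0.004] F [-0.6 -0.6 -3.7] t 22.7667
```

Emit:
carry_out --pt "0 0 0 0 1 0 0" --pt "0 0 0 0 1 0 0" --pt "0 0 0 0 0.4 0 0" --pt "0 0 0 0 0 0 0" --pt "0 0 0 0 0 0 0"

```text
time_s: 23.23
tool_pos: [468.4, -25.4, 139.3]
ee_rot: [-0.17, 3.084, 0.004]
contact_force: [0.2, -0.4, -4.6]
opening: 52.9
```

```bash
python3 avg.py; python3 avg.py
```

```text
tilt 2.99 My [ 0.063  0.199 -0.002  0.215  0.06   0.159 -0.04   0.167 -0.     0.119
  0.022  0.171 -0.019  0.139] mean [ 0.019  0.089 -0.004] F [ 0.5 -0.3 -3. ] t 23.8833
tilt 2.98 My [ 0.008  0.069  0.017  0.109  0.037  0.069  0.173  0.08   0.134 -0.03
  0.144  0.052  0.209 -0.008] mean [0.001 0.076 0.001] F [ 0.1  0.5 -3.8] t 24.5833
```

Emit:
carry_out --pt "0 0 0 0 0.6 0 0" --pt "0 0 0 0 0.6 0 0" --pt "0 0 0 0 0 0 0" --pt "0 0 0 0 0 0 0" --pt "0 0 0 0 0 0 0"

```text
time_s: 25.05
tool_pos: [467.7, -25.5, 139.3]
ee_rot: [0.17, -3.085, 0.004]
contact_force: [-0.7, -0.9, -4.1]
opening: 53.0
```

```bash
python3 avg.py; python3 avg.py
```

```text
tilt -2.98 My [-0.037 -0.207  0.005 -0.123 -0.119 -0.129 -0.125 -0.083 -0.199 -0.079
 -0.214 -0.011 -0.216 -0.034] mean [ 0.005 -0.112 -0.009] F [-0.8 -0.3 -4. ] t 25.7
tilt -2.98 My [-0.205  0.004 -0.184 -0.105 -0.114 -0.12  -0.104 -0.136 -0.032 -0.171
 -0.072 -0.207  0.035 -0.234] mean [-0.014 -0.118  0.022] F [ 1.   0.3 -3.3] t 26.4
```

Yellow shows only quick noise, while red showed large slow swings. I'll put yellow back.

Emit:
carry_out --pt "0 0 0 0 -0.6 0 0" --pt "0 0 0.9 0 0 0 0" --pt "0 0 0.9 0 0 0 0" --pt "0 0 0.9 0 0 0 0" --pt "0 0 0.9 0 0 0 0"

```text
time_s: 26.87
tool_pos: [468.3, -25.4, 48.9]
ee_rot: [-0.173, 3.136, 0.0]
contact_force: [0.7, 0.6, -4.0]
opening: 53.0
```

Emit:
carry_out --pt "0 0 0.6 0 0 0 0" --pt "0 0 0.2 0 0 0 0" --pt "0 0 0.1 0 0 0 0" --pt "0 0 0 0 0 0 0" --pt "0 0 0 0 0 0 0"

```text
time_s: 27.28
tool_pos: [468.7, -25.4, 27.8]
ee_rot: [-0.173, 3.136, 0.0]
contact_force: [-0.5, 0.9, -4.6]
opening: 53.2
```

```bash
python3 go.py 468 -25.4 23 186.3
```

```text
t 27.28 pos [468.7 -25.4  27.8] x-yaw -173.7 tz [ 0.001  0.    -1.   ] open 53.2 F [-0.5  0.9 -4.6] Mtool [-0.004  0.076 -0.017] q [-0.15  0.48  0.11  2.16 -0.11  0.51  1.73]
shift rows tool [0.03 0.01 0.19] shift in goal frame [0.03 0.01 0.19] turn/5deg [-0.    0.01  0.  ]
```

Emit:
carry_out --pt "0 0 0.08 0 0 0 0" --pt "0 0 0.08 0 0 0 0" --pt "0 0 0.05 0 0 0 0" --pt "0 0 0 0 0 0 0" --pt "0 0 0 0 0 0 0"

```text
time_s: 27.7
tool_pos: [468.8, -25.4, 23.5]
ee_rot: [-0.173, 3.135, 0.001]
contact_force: [-5.8, 0.9, 21.3]
opening: 53.0
```

```bash
python3 go.py
```

```text
t 27.7 pos [468.8 -25.4  23.5] x-yaw -173.7 tz [ 0.002  0.    -1.   ] open 53.0 F [-5.8  0.9 21.3] Mtool [-1.460e-01  1.178e+00  1.000e-03] q [-0.14  0.49  0.11  2.16 -0.11  0.49  1.73]
```

Down. I'll release and go to blue, whose centre is about (490,-145).

Emit:
carry_out --pt "0 0 0 0 0 0 0.5" --pt "0 0 0 0 0 0 1" --pt "0 0 0 0 0 0 1" --pt "0 0 0 0 0 0 1" --pt "0 0 -0.2 0 0 0 1"

```text
time_s: 28.12
tool_pos: [467.7, -25.4, 26.5]
ee_rot: [0.173, -3.136, -0.0]
contact_force: [0.5, 0.5, -0.3]
opening: 85.6
```

Emit:
carry_out --pt "0 0 -0.6 0 0 0 1" --pt "0 0 -0.8 0 0 0 1" --pt "0 0 -0.8 0 0 0 1" --pt "0 0 -0.8 0 0 0 1" --pt "0 0 -0.5 0 0 0 1"

```text
time_s: 28.53
tool_pos: [468.7, -25.5, 116.4]
ee_rot: [-0.173, 3.135, 0.0]
contact_force: [0.6, -0.3, 1.0]
opening: 85.6
```

```bash
python3 go.py 490 -145 110 186.3
```

```text
t 28.53 pos [468.7 -25.5 116.4] x-yaw -173.7 tz [ 0.002  0.    -1.   ] open 85.6 F [ 0.6 -0.3  1. ] Mtool [-0.014  0.01  -0.005] q [-0.18  0.33  0.15  2.09 -0.07  0.73  1.7 ]
shift rows tool [-0.32 -4.84  0.26] shift in goal frame [-0.32 -4.84  0.26] turn/5deg [-0.    0.02  0.  ]
```

Emit:
carry_out --pt "-0.07 -0.97 0 0 0 0 1" --pt "-0.07 -0.97 0 0 0 0 1" --pt "-0.07 -0.97 0 0 0 0 1" --pt "-0.07 -0.97 0 0 0 0 1" --pt "-0.07 -0.97 0 0 0 0 1"

```text
time_s: 28.95
tool_pos: [490.2, -146.1, 114.7]
ee_rot: [-0.173, 3.137, 0.0]
contact_force: [0.4, -0.0, 0.4]
opening: 85.7
```

Emit:
carry_out --pt "0 0 0.4 0 0 0 1" --pt "0 0 0.4 0 0 0 1" --pt "0 0 0 0 0 0 1" --pt "0 0 0 0 0 0 1" --pt "0 0 0 0 0 0 1"

```text
time_s: 29.37
tool_pos: [489.9, -143.8, 94.3]
ee_rot: [0.176, -3.136, -0.001]
contact_force: [0.4, 0.3, 0.1]
opening: 85.1
```

```bash
python3 go.py 490 -145 20 186.3
python3 - <<'E'
from h import *
from workcell import vision
c=vision.capture("scene")
for n in("red","yellow","blue"): print(n,rect(c,n,62,np.array([500.,0]),330))
cv2.imwrite("pics/s3.png",cv2.resize(c["image"][60:240,200:440,::-1],(800,600)))
E
```

```text
t 29.37 pos [ 489.9 -143.8   94.3] x-yaw -173.6 tz [-0.001  0.001 -1.   ] open 85.1 F [0.4 0.3 0.1] Mtool [-0.02   0.053 -0.032] q [ 0.05  0.42  0.17  2.02 -0.11  0.72  1.97]
shift rows tool [ 0.   -0.05  2.97] shift in goal frame [ 0.   -0.05  2.97] turn/5deg [ 0.01 -0.01  0.02]
red {'mean': array([468.3, 101.5], dtype=float32), 'rect': array([466.1, 102. ]), 'size': array([161.2,  60.5]), 'rang': 5.8, 'long': np.float64(-174.6), 'z': np.float64(61.9), 'dep': array([469.4, 100.9,  61.9]), 'n': 630}
yellow {'mean': array([475.9, -28.5], dtype=float32), 'rect': array([473.9, -28.4]), 'size': array([160.3,  56.2]), 'rang': 6.0, 'long': np.float64(-174.1), 'z': np.float64(62.0), 'dep': array([477.4, -29.2,  62. ]), 'n': 642}
blue {'mean': array([ 502.4, -147.9], dtype=float32), 'rect': array([ 499. , -148.1]), 'size': array([161.8,  56.7]), 'rang': 6.8, 'long': np.float64(-174.5), 'z': np.float64(61.9), 'dep': array([ 503.1, -148.4,   61.9]), 'n': 727}
```

View pics/s3.png

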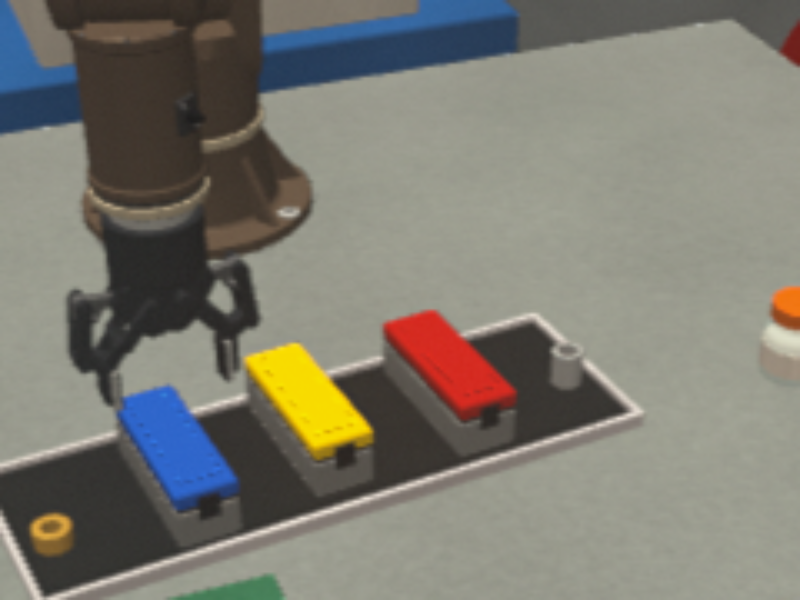

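All three stand upright (red ~(450,370), yellow ~(310,415), blue ~(180,455)). The open gripper is over blue.

Emit:
carry_out --pt "0 -0.05 0.7 0 0 0 1" --pt "0 0 0.8 0 0 0 1" --pt "0 0 0.8 0 0 0 1" --pt "0 0 0.6 0 0 0 1" --pt "0 0 0 0 0 0 1"

```text
time_s: 29.83
tool_pos: [488.8, -145.2, 19.8]
ee_rot: [0.175, -3.133, -0.002]
contact_force: [-0.8, 0.7, 0.1]
opening: 85.6
```

Emit:
carry_out --pt "0 0 0 0 0 0 0.5" --pt "0 0 0 0 0 0 0" --pt "0 0 0 0 0 0 0" --pt "0 0 0 0 0 0 0" --pt "0 0 0 0 0 0 0"

```text
time_s: 30.25
tool_pos: [491.2, -146.3, 23.3]
ee_rot: [-0.173, 3.134, -0.001]
contact_force: [-0.3, -0.2, 7.1]
opening: 53.3
```

Emit:
carry_out --pt "0 0 -0.4 0 0 0 0" --pt "0 0 -0.6 0 0 0 0" --pt "0 0 -0.6 0 0 0 0" --pt "0 0 -0.6 0 0 0 0" --pt "0 0 -0.6 0 0 0 0"

```text
time_s: 30.67
tool_pos: [490.0, -146.2, 93.4]
ee_rot: [-0.173, 3.137, -0.0]
contact_force: [0.8, -0.7, -4.7]
opening: 52.8
```

Emit:
carry_out --pt "0 0 -0.7 0 0 0 0" --pt "0 0 -0.7 0 0 0 0" --pt "0 0 -0.5 0 0 0 0" --pt "0 0 0 0 0 0 0" --pt "0 0 0 0 0 0 0"

```text
time_s: 31.08
tool_pos: [490.4, -146.2, 140.2]
ee_rot: [-0.173, 3.135, -0.0]
contact_force: [-0.5, 0.4, -4.6]
opening: 53.0
```

```bash
python3 go.py; python3 avg.py
```

```text
t 31.08 pos [ 490.4 -146.2  140.2] x-yaw -173.7 tz [ 0.002 -0.    -1.   ] open 53.0 F [-0.5  0.4 -4.6] Mtool [ 0.064 -0.002  0.022] q [ 0.04  0.35  0.19  1.97 -0.09  0.82  1.96]
tilt -0.01 My [-0.002  0.025 -0.04  -0.012  0.024 -0.011  0.015 -0.066 -0.012  0.01
 -0.009  0.023 -0.033  0.003] mean [ 0.001 -0.006 -0.002] F [ 0.3 -0.2 -3.3] t 31.7333
```

Emit:
carry_out --pt "-1 0 0 0 0 0 0" --pt "-1 0 0 0 0 0 0" --pt "-1 0 0 0 0 0 0" --pt "0 0 0 0 0 0 0" --pt "0 0 0 0 0 0 0"

```text
time_s: 32.2
tool_pos: [565.8, -137.5, 138.9]
ee_rot: [-0.175, 3.137, -0.0]
contact_force: [-0.7, -1.0, -3.4]
opening: 53.3
```

```bash
python3 go.py
```

```text
t 32.2 pos [ 565.8 -137.5  138.9] x-yaw -173.6 tz [ 0.  0. -1.] open 53.3 F [-0.7 -1.  -3.4] Mtool [-0.004 -0.003  0.025] q [ 0.02  0.46  0.18  1.8  -0.1   0.89  1.93]
```

Emit:
carry_out --pt "1 0 0 0 0 0 0" --pt "1 0 0 0 0 0 0" --pt "1 0 0 0 0 0 0" --pt "0 0 0 0 0 0 0" --pt "0 0 0 0 0 0 0"

```text
time_s: 32.62
tool_pos: [488.0, -146.7, 139.4]
ee_rot: [0.17, -3.136, -0.0]
contact_force: [1.2, 0.3, -3.7]
opening: 53.2
```

```bash
python3 go.py
```

```text
t 32.62 pos [ 488.  -146.7  139.4] x-yaw -173.8 tz [-0.001  0.    -1.   ] open 53.2 F [ 1.2  0.3 -3.7] Mtool [-0.015  0.023 -0.007] q [ 0.04  0.35  0.19  1.97 -0.09  0.82  1.96]
```

Emit:
carry_out --pt "-1 0 0 0 0 0 0" --pt "-1 0 0 0 0 0 0" --pt "-1 0 0 0 0 0 0" --pt "0 0 0 0 0 0 0" --pt "0 0 0 0 0 0 0"

```text
time_s: 33.03
tool_pos: [566.2, -137.4, 139.0]
ee_rot: [-0.175, 3.136, -0.0]
contact_force: [-0.7, -0.0, -3.1]
opening: 52.9
```

```bash
python3 go.py
```

```text
t 33.03 pos [ 566.2 -137.4  139. ] x-yaw -173.6 tz [ 0.001 -0.    -1.   ] open 52.9 F [-0.7 -0.  -3.1] Mtool [ 0.036 -0.016 -0.005] q [ 0.02  0.46  0.18  1.8  -0.1   0.89  1.93]
```

Emit:
carry_out --pt "1 0 0 0 0 0 0" --pt "1 0 0 0 0 0 0" --pt "1 0 0 0 0 0 0" --pt "0 0 0 0 0 0 0" --pt "0 0 0 0 0 0 0"

```text
time_s: 33.45
tool_pos: [488.3, -146.7, 139.4]
ee_rot: [0.17, -3.136, -0.0]
contact_force: [0.3, 0.8, -3.3]
opening: 53.1
```

```bash
python3 go.py; python3 avg.py
```

```text
t 33.45 pos [ 488.3 -146.7  139.4] x-yaw -173.8 tz [-0.001  0.    -1.   ] open 53.1 F [ 0.3  0.8 -3.3] Mtool [-0.013 -0.032 -0.036] q [ 0.04  0.35  0.19  1.97 -0.09  0.82  1.96]
tilt -0.0 My [-0.032 -0.006 -0.011  0.045  0.016  0.02   0.037  0.024  0.078 -0.011
  0.016 -0.015  0.058  0.039] mean [-0.013  0.018 -0.011] F [-0.   0.2 -3.2] t 34.1
```

Emit:
carry_out --pt "0 0 0 0 -1 0 0" --pt "0 0 0 0 -1 0 0" --pt "0 0 0 0 -1 0 0" --pt "0 0 0 0 0 0 0" --pt "0 0 0 0 0 0 0"

```text
time_s: 34.57
tool_pos: [488.9, -146.6, 139.3]
ee_rot: [-0.156, 2.878, 0.022]
contact_force: [0.6, 0.5, -3.7]
opening: 53.0
```

```bash
python3 avg.py
```

```text
tilt 14.89 My [0.34  2.09  1.063 0.233 0.702 0.354 0.146 0.162 0.309 0.592 0.648 0.495
 0.292 0.115] mean [ 0.002  0.539 -0.006] F [ 0.1 -0.6 -3.6] t 35.2167
```

Emit:
carry_out --pt "0 0 0 0 1 0 0" --pt "0 0 0 0 1 0 0" --pt "0 0 0 0 0.4 0 0" --pt "0 0 0 0 0 0 0" --pt "0 0 0 0 0 0 0"

```text
time_s: 35.68
tool_pos: [490.6, -145.9, 139.0]
ee_rot: [-0.171, 3.084, 0.005]
contact_force: [-0.8, -0.2, -4.4]
opening: 53.4
```

```bash
python3 avg.py
```

```text
tilt 2.99 My [ 0.017 -0.004  0.026  0.022 -0.02  -0.04  -0.044 -0.001 -0.058 -0.052
  0.001 -0.05  -0.002  0.002] mean [ 0.001 -0.014 -0.006] F [-0.5 -0.7 -4.6] t 36.3333
```

Emit:
carry_out --pt "0 0 0 0 0.6 0 0" --pt "0 0 0 0 0.6 0 0" --pt "0 0 0 0 0 0 0" --pt "0 0 0 0 0 0 0" --pt "0 0 0 0 0 0 0"

```text
time_s: 36.8
tool_pos: [489.9, -146.3, 139.0]
ee_rot: [0.17, -3.085, 0.004]
contact_force: [-1.0, -0.3, -4.1]
opening: 53.1
```

```bash
python3 avg.py
```

```text
tilt -2.98 My [-0.135 -0.159 -0.183 -0.178 -0.142 -0.127 -0.162 -0.156 -0.165 -0.118
 -0.035 -0.122 -0.037 -0.018] mean [ 0.01  -0.124 -0.001] F [ 1.   0.4 -3.8] t 37.45
```

Blue gave a sharp 2 N m impact when tipped, and its offset then shifted. I'll check by tipping it each way and reading it level.

Emit:
carry_out --pt "0 0 0 0 0.8 0 0" --pt "0 0 0 0 0.8 0 0" --pt "0 0 0 0 0.8 0 0" --pt "0 0 0 0 0 0 0" --pt "0 0 0 0 0 0 0"

```text
time_s: 37.92
tool_pos: [490.9, -145.9, 138.6]
ee_rot: [0.16, -2.876, 0.021]
contact_force: [-0.7, 0.2, -3.7]
opening: 52.9
```

```bash
python3 avg.py
```

```text
tilt -14.89 My [-0.58  -0.163  0.093  0.057 -0.176 -0.581 -0.863 -0.849 -0.524 -0.1
  0.103 -0.023 -0.459 -0.814] mean [-0.007 -0.348  0.004] F [ 0.6  1.  -4.4] t 38.5667
```

Emit:
carry_out --pt "0 0 0 0 -0.8 0 0" --pt "0 0 0 0 -0.8 0 0" --pt "0 0 0 0 -0.8 0 0" --pt "0 0 0 0 -0.6 0 0" --pt "0 0 0 0 0 0 0"

```text
time_s: 39.03
tool_pos: [488.0, -146.9, 139.6]
ee_rot: [-0.17, 3.136, 0.0]
contact_force: [-1.6, -1.1, -4.2]
opening: 53.1
```

```bash
python3 avg.py
```

```text
tilt -0.02 My [0.187 0.097 0.068 0.067 0.064 0.097 0.107 0.099 0.09  0.067 0.118 0.075
 0.084 0.091] mean [-0.003  0.094  0.008] F [-1.  -0.6 -3.9] t 39.6833
```

Emit:
carry_out --pt "0 0 0 0 -1 0 0" --pt "0 0 0 0 -1 0 0" --pt "0 0 0 0 0 0 0" --pt "0 0 0 0 0 0 0" --pt "0 0 0 0 0 0 0"

```text
time_s: 40.15
tool_pos: [490.8, -146.3, 139.7]
ee_rot: [-0.163, 2.964, 0.014]
contact_force: [0.8, 0.1, -4.6]
opening: 52.9
```

```bash
python3 avg.py
```

```text
tilt 9.94 My [ 0.265  0.241  0.203  0.212  0.934  0.406  0.631 -0.031  0.367  0.175
  0.118  0.505 -0.089  0.505] mean [ 0.007  0.317 -0.011] F [-0.8 -0.3 -4.8] t 40.8
```

Emit:
carry_out --pt "0 0 0 0 1 0 0" --pt "0 0 0 0 1 0 0" --pt "0 0 0 0 0 0 0" --pt "0 0 0 0 0 0 0" --pt "0 0 0 0 0 0 0"

```text
time_s: 41.27
tool_pos: [489.8, -146.2, 138.9]
ee_rot: [-0.173, 3.136, 0.001]
contact_force: [-0.4, -0.3, -4.7]
opening: 52.5
```

```bash
python3 avg.py
```

```text
tilt 0.01 My [-0.079 -0.043 -0.151 -0.043 -0.117 -0.093 -0.061 -0.099 -0.078 -0.11
 -0.093 -0.069 -0.08  -0.1  ] mean [-0.008 -0.087 -0.011] F [-0.8 -0.3 -4.2] t 41.9167
```

The level readings are a clean ±0.09 N m depending on which way it was tipped last, so the loose ball is in blue. I'll carry it to the plate at about (669,-158).

```bash
python3 go.py 669 -158 145 186.3
```

```text
t 41.97 pos [ 490.2 -146.2  139.3] x-yaw -173.7 tz [ 0.  0. -1.] open 53.0 F [-0.4 -0.6 -3.9] Mtool [ 0.039 -0.12   0.033] q [ 0.04  0.36  0.19  1.97 -0.09  0.82  1.96]
shift rows tool [-7.06 -1.26 -0.23] shift in goal frame [-7.06 -1.25 -0.23] turn/5deg [0. 0. 0.]
```

Emit:
carry_out --pt "-0.5 -0.1 -0.1 0 0 0 0" --pt "-0.8 -0.15 -0.1 0 0 0 0" --pt "-0.8 -0.15 0 0 0 0 0" --pt "-0.8 -0.15 0 0 0 0 0" --pt "-0.8 -0.15 0 0 0 0 0"

```text
time_s: 42.38
tool_pos: [585.0, -153.4, 144.2]
ee_rot: [-0.173, 3.137, 0.0]
contact_force: [0.8, -0.2, -3.8]
opening: 53.0
```

Emit:
carry_out --pt "-0.8 -0.15 0 0 0 0 0" --pt "-0.8 -0.15 0 0 0 0 0" --pt "-0.8 -0.15 0 0 0 0 0" --pt "-0.6 -0.1 0 0 0 0 0" --pt "-0.3 0 0 0 0 0 0"

```text
time_s: 42.8
tool_pos: [669.2, -158.0, 143.7]
ee_rot: [-0.174, 3.136, -0.0]
contact_force: [0.6, 0.3, -4.2]
opening: 53.0
```

Emit:
carry_out --pt "0 0 0 0 0 0 0" --pt "0 0 0 0 0 0 0" --pt "0 0 0 0 0 0 0" --pt "0 0 0 0 0 0 0" --pt "0 0 0 0 0 0 0"

```text
time_s: 43.22
tool_pos: [666.9, -158.2, 144.5]
ee_rot: [0.172, -3.137, -0.0]
contact_force: [-0.3, 0.1, -4.4]
opening: 52.5
```

```bash
python3 go.py 669 -158 145 186.3
python3 - <<'E'
from h import *
from workcell import vision
c=vision.capture("scene");cv2.imwrite("pics/s4.png",c["image"][...,::-1])
for n in("red","yellow"): print(n,rect(c,n,62,np.array([500.,0]),330))
print(rect(c,"blue",183,np.array([670.,-158]),100));
E
```

```text
t 43.22 pos [ 666.9 -158.2  144.5] x-yaw -173.7 tz [-0.  0. -1.] open 52.5 F [-0.3  0.1 -4.4] Mtool [-0.062  0.023 -0.019] q [ 0.04  0.61  0.19  1.52 -0.13  1.03  1.94]
shift rows tool [-0.09 -0.   -0.02] shift in goal frame [-0.09 -0.   -0.02] turn/5deg [ 0. -0. -0.]
red {'mean': array([468.3, 101.4], dtype=float32), 'rect': array([466.1, 100.6]), 'size': array([160.7,  58.4]), 'rang': 6.7, 'long': np.float64(-174.5), 'z': np.float64(61.9), 'dep': array([469.3, 100.4,  61.9]), 'n': 629}
yellow {'mean': array([496.8, -22.3], dtype=float32), 'rect': array([478.7, -28. ]), 'size': array([150.7,  56.3]), 'rang': 6.2, 'long': np.float64(174.9), 'z': np.float64(62.3), 'dep': array([503.4, -21.3,  62.3]), 'n': 440}
{'mean': array([ 697.8, -156.1], dtype=float32), 'rect': array([ 691.3, -158.2]), 'size': array([127.5,  57.1]), 'rang': 6.3, 'long': np.float64(179.1), 'z': np.float64(183.1), 'dep': array([ 699.4, -156.4,  183.1]), 'n': 773}
```

View pics/s4.png

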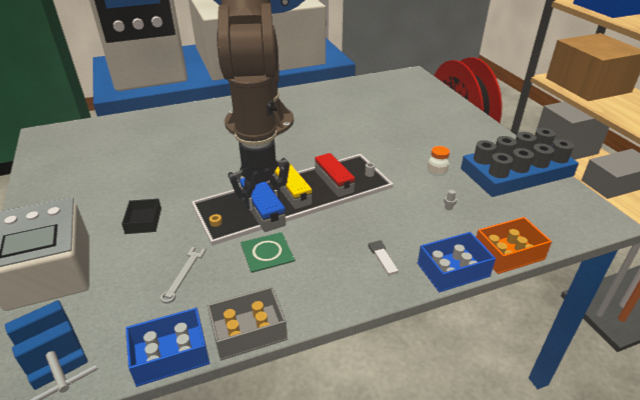

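Blue is held level at (262,200), with its lid at z 183 mm, so its centre is about 150 mm above the plate. Red (335,170) and yellow (295,180) stand on the tray, and nothing else has moved. Handing in.

Run:
```python
from workcell import arm, monitor
print(monitor.sense()["qd"].round(3)); print(arm.hand_in())
```

```text
[-0.     0.002 -0.002 -0.005 -0.001  0.    -0.002]
the job is handed in; nothing more can be done
None
```

I shook the red, yellow and blue cases in that order. Red and yellow went back upright in their places on the tray. The loose ball is in the blue case. I handed in at about 43 s of the 72 s allowed; no verdict was reported.

**Why blue:** after tipping it one way and then the other, the level reading settled at +0.09 or -0.09 N m. It also gave sharp impacts when tipped, of up to 2 N m.

**Why not the others:** yellow showed only quick noise of about ±0.1 N m. Red showed slow swings of about ±0.15 N m, which at first looked suspicious. Its mean stayed centred and matched yellow's when tipped 3 degrees each way, so I ruled it out. Blue's own shake strokes gave almost no signal; only tipping it showed the ball.

**Last checks:**
- **Blue:** it was gripped at an opening of 53 mm, with the tool pointing straight down and the joints still. The tool was at (667, -158) mm, against the measured plate centre of (669, -158) mm. The lid at z 183 mm puts the case centre about 150 mm above the plate.
- **Red and yellow:** both lids were at z 62 mm, so they are standing flat. Yellow was partly hidden behind the arm in the final picture.
- **Not measured:** I did not measure the stroke speed itself. The strokes were about 75 mm, commanded at 0.3 m/s. I judged the bystanders unmoved by looking at the pictures.

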